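# Steer the laser spot onto the round weld pad

## Robot

A 6-joint arm with a two-finger parallel gripper is mounted at the origin on the work surface. World frame = base frame: x ahead of the robot, y to its left, z up, the work surface at z = 0. Lengths are in m, angles in rad, forces in N, time in s.
With the tool pointing down it reaches from about 0.325 to 1 m from the base axis. Payload 5.1 kg.
Tool frame: the origin (TCP) lies at the very end of the fingers, on their centre line; the grasp point (between the pads) lies env.grip_point_offset behind it (env.grip_point_offset is the distance from the TCP to the grasp point, in m); x points along the fingers, y is the direction in which the jaws open and shut, and the axes are right-handed (so a half turn about x gives the same grasp; the last joint's range is limited). The gripper opens to 85 mm and grips with 20 to 120 N. Pads are 22 mm wide; open, the fingers measure 114 mm over their backs; the gripper's body (76 mm by 85 mm) begins 54 mm behind the grasp point. The pads swing forward as they close: fully open they stand 13 mm farther back than shut.
Start: joints at [-1.331, 0.124, 1.65, -0, 1.367, -0.083], TCP at [0.206, -0.616, 0.231] pointing down, gripper open.
Joint ranges: [-2.61, 2.61], [-1.02, 2.33], [0.03, 2.71], [-1.35, 4.49], [0.32, 2.68], [-2.91, 2.91]. Speed limits (rad/s): [2.57, 2.57, 3.14, 3.14, 3.14, 3.14].

## Interface

Orientations are given as a rotation vector (axis times angle).
In Python, from workcell import readout, vision, env gives the robot as it stands.
- The arm moves only by the tool step_arm, never from a script. Its argument "targets" is a list of rows, each a list of 6 numbers: the shift along the world's x, y, z in m, then the turn, a rotation vector about the world's x, y, z in degrees. In form: [[tx, ty, tz, ax, ay, az], ...]. A call has exactly 8 rows; each row shifts and turns the pose as measured when the row begins; what a row does not reach is not made up. A row lasts 1/10 s, in which the tool goes at most 50 mm and 8.59 degrees, less where a joint would pass 70% of its speed; a pose out of reach is approached as far as the arm can. A call is refused whole if a number of a shift passes 0.05 or a number of a turn 8.59, either way. A call with a gripper value outside its range is refused whole. "hand" is the closure, from 0 (fully open) to 1 (shut), set as the call begins (left out, the last holds). The fingers move at their own pace and stop on an object; the grip force is fixed at half the most. Time passes only in rows, so rows that do not move let the fingers close, or fill a call up. It gives the time, the measured TCP pose, the force and the opening at its end, in the units of the state.
- readout.observe(): the state, without advancing time (a new reading comes with each control period).
- vision.snapshot(name): name is "scene" or "top" or "wrist"; returns a dict with "color" (384x512x3 uint8, blue, green, red), "range_z" (384x512 float32, m along the optical axis (not along the pixel's ray), 0 where there is no reading), "vfov" (degrees; the focal length in pixels is half the picture's height over the tangent of half this angle, whatever the lens; pixels are square), "cx", "cy" (the principal point, pixels), "T" (4x4, takes a point from camera to world coordinates). Camera axes: x right, y down, z forward; pixel columns grow to the right and rows downward; lengths in m; the calibration is good to about 2 mm. A picture is of the moment at which its call begins.
- env.close_job(): hands the job in, once; it reports no verdict.
The state is a dict: "time_s": time; "joints": joint angles; "qvel": joint speeds; "joint_efforts": joint torques, N m; "tcp_pos": TCP position; "tool_rot": TCP orientation; "ft_force": force on the tool from outside, world axes, zero at the start; "moment": the same for the moment, N m; "opening": opening from 0.0 (shut) to 1.0 (fully open).
Only numpy, scipy, OpenCV 4.12 (cv2) and the standard library are available. Lean on these libraries where they do the work, as an engineer would, in place of code of your own. Each camera call takes 0.05 s, during which the arm holds its last target. There are 200 camera calls.

## Task

Turn the two black screws of the mirror head so that its red laser spot ends wholly inside the small circle scribed on the round pad of the clamped plate, not on the square, six-sided or cross-shaped pad. Let go of the screws and leave the loose tools and parts around the head where they lie.

Things in the scene. Friction and masses are not known exactly. Their poses are not given: they have to be found in the camera images.
- head: Grey laser and mirror head, fixed to the table; base 150 x 230 x 12 mm (y -90 to +140), x ahead to the plate, y left, z up, origin under the pan axis (upright, through the laser). On it turns a dark yoke, 116 mm wide, with a 110 x 106 mm top plate sloping up towards +x at 30 degrees (middle at z 150), the mirror under it. A 126 mm high bracket stands left of it.
- screw_far_grip (a point): Middle of the black knurled knob of the far, higher screw, on the yoke's top plate, about (0, -30, 207) mm in the head's frame; swings with the yoke. Knob 36 mm diameter, 28 mm long, from 16 mm below this point to 12 mm above it along the axis; 32 mm of thin shaft below. z is the screw axis, pointing up and leaning 30 degrees back; the frame turns with the screw.
- screw_far: The far (tilt) screw: origin where its axis meets the plate, z along the axis. Anticlockwise (looking down onto the knob) moves the spot straight away from the head's origin, clockwise towards it, 16 mm per radian. Takes about 0.08 N m, stays where left. Starts within 0.25 rad of the middle of a travel of 4.5 rad either way; 1 to 3.3 rad is needed, in two or three grasps.
- screw_near_grip (a point): Middle of the knob of the near, lower screw on the left bracket, about (-44, 110, 167) mm in the head's frame. Same knob and frame as the far one: z is the screw axis, leaning 30 degrees from vertical back towards head -x. The two axes are about 150 mm apart.
- screw_near: The near (pan) screw, fixed in place, same size, start and travel as the far one; about 0.1 N m. Anticlockwise (looking down onto the knob) swings yoke and spot to the left, anticlockwise seen from above, about the head's origin by 0.09 rad per radian of the screw (some 18 mm at the spot); clockwise to the right. 0.9 to 3.3 rad is needed.
- laser_spot (a point): Centre of the bright red laser spot, 14 mm diameter, on the top of the plate or pads, about 200 mm ahead of the head; only light, it cannot be touched. It moves only by the two screws.
- round_mark (a point): Centre of the circle (about 24 mm inside diameter, a thin dark line) scribed on the round pad's top, 15 mm above the table.
- pad_round: Round pad, 54 mm diameter, 3 mm thick, tacked on the plate; origin under its centre. It may be at any of four places in a square of 70 mm; the other three hold a square, a six-sided and a cross-shaped pad of like size and metal, each with the same circle.
- plate: Dark steel plate 200 x 200 x 12 mm ahead of the head, fixed to the table with two screw clamps (up to 110 mm high) at its left and right edges, near the head; origin under its centre.
- mallet: Loose hammer, 260 mm long, to the right of the head.
- wrench: Loose wrench, 170 mm long, close to the head's right side.
- tube_long: Loose square steel tube 200 x 30 x 30 mm, to the left of the head.
- tube_short: Loose square steel tube 90 x 40 x 40 mm, right of the plate.
- can: Loose metal spray can, 52 mm diameter, 150 mm high, standing left of the head.
- angle: Loose piece of angle steel, 100 mm long, 50 mm high, left of the plate.

How it is judged:
By the outcome, as a careful person would: the job done as asked, in the order asked, and still so for the second after the job is handed in, with the robot touching nothing.
It also fails if it takes over 56 s, if anything falls off the work surface, if the arm or the gripper's body presses on something with over 40 N, if the wrist force passes 120 N, or if a joint passes its speed limit or range.

## Working session

There is one attempt and no reset: what is moved stays moved. The work goes in short steps, Python scripts to look and compute and a tool call to move; the robot and the scene stay as the last step left them, time stands still between calls to the robot, and variables do not carry over. Pictures are saved under pics/ and viewed, about 8 in all and at most 12, crops included, and the job is handed in when it is done.

Besides the shell and the picture viewer there is one more tool, called as name(argument=value, ...) on one line, values as JSON. step_arm: Moves the arm, as the interface text tells. Its arguments: {"type":"object","properties":{"targets":{"type":"array"},"hand":{"type":"number"}},"required":["targets"]}

```bash
ls; mkdir -p pics; cat > h.py <<'E'
import numpy as np, cv2
from workcell import readout, vision, env
def snap(n,f=None):
    s=vision.snapshot(n)
    if f: cv2.imwrite(f'pics/{f}.png',s['color'])
    return s
def K(s):
    return s['color'].shape[0]/2/np.tan(np.radians(s['vfov'])/2)
def ray(s,u,v):
    f=K(s);d=s['T'][:3,:3]@np.array([(u-s['cx'])/f,(v-s['cy'])/f,1]);return s['T'][:3,3],d
def onz(s,u,v,z):
    o,d=ray(s,u,v);return o+d*(z-o[2])/d[2]
def pt(s,u,v):
    o,d=ray(s,u,v);return o+d*s['range_z'][int(v),int(u)]
def cloud(s):
    f=K(s);h,w=s['range_z'].shape;u,v=np.meshgrid(np.arange(w),np.arange(h))
    z=s['range_z'];P=np.stack([(u-s['cx'])/f*z,(v-s['cy'])/f*z,z],-1)
    return P@s['T'][:3,:3].T+s['T'][:3,3]
E
python3 - <<'E'
from h import *
import pickle
d={}
for n in('top','scene'):
    d[n]=snap(n,n+'0'); s=d[n]; print(n,s['vfov'],s['cx'],s['cy'],np.round(s['T'],3).tolist())
pickle.dump(d,open('d0.pkl','wb'))
cv2.imwrite('pics/both.png',np.hstack([d['top']['color'],d['scene']['color']])[:, :])
st=readout.observe();print(st,env.grip_point_offset)
E
```

```text
pics
top 45.15838637947034 259.56422253690323 197.72196845391707 [[-0.009, -0.996, 0.085, 0.492], [-1.0, 0.009, -0.0, 0.013], [-0.001, -0.085, -0.996, 1.337], [0.0, 0.0, 0.0, 1.0]]
scene 57.703972051312526 255.40685694304995 192.56981536770232 [[0.79, 0.518, -0.328, 0.914], [0.613, -0.655, 0.443, -0.376], [0.015, -0.551, -0.835, 0.929], [0.0, 0.0, 0.0, 1.0]]
{'time_s': 0.1, 'joints': array([-1.33059413e+00,  1.24474797e-01,  1.65151415e+00,  2.18860660e-05,
        1.36748865e+00, -8.25883961e-02]), 'qvel': array([ 7.33602847e-04,  1.09353316e-03, -4.06675137e-03,  7.13444969e-04,
       -4.38333883e-05, -1.47373786e-03]), 'joint_efforts': array([ 4.24073005e-04, -4.24930716e+01, -3.66653037e+01, -9.84808617e-05,
        3.93652328e-03,  1.34282226e-05]), 'tcp_pos': array([ 0.20604625, -0.61591147,  0.2301671 ]), 'tool_rot': array([ 2.04753227,  0.33532938, -2.04779581]), 'ft_force': array([ 0.78491757, -0.36407051, -0.82519134]), 'moment': array([ 0.00656752, -0.02884681, -0.01862395]), 'opening': 0.9999458648164765} 0.0187
```

View pics/top0.png

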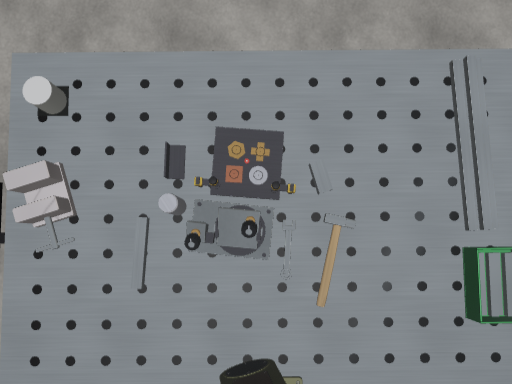

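View pics/scene0.png

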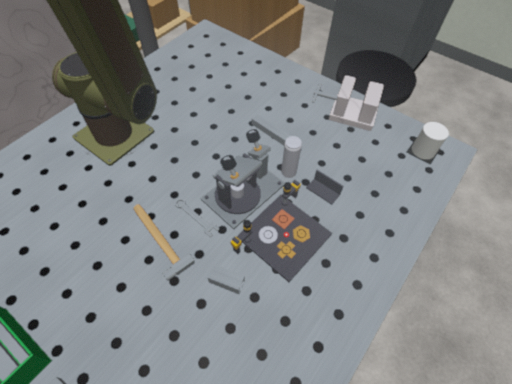

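The top view shows the round, light pad at about (258,175) and the red spot at (247,160). The far knob is at (249,228) and the near knob at (193,241). Next I measure these.

```bash
python3 - <<'E'
from h import *
import pickle
d=pickle.load(open('d0.pkl','rb'))
for n in d:
    s=d[n];c=s['color'].astype(int);P=cloud(s)
    roi=np.zeros(c.shape[:2],bool)
    roi[120:265,180:300]=1 if n=='top' else 0
    if n=='scene': roi[120:280,195:335]=1
    # spot
    m=roi&(c[...,2]>150)&(c[...,1]<90)&(c[...,0]<110)
    k,l,st,ce=cv2.connectedComponentsWithStats(m.astype(np.uint8))
    for i in range(1,k):
        if st[i,4]>3: print(n,'red',ce[i],st[i,4],onz(s,*ce[i],.0135).round(4), c[int(ce[i][1]),int(ce[i][0])])
    # pad
    m=roi&(c.min(-1)>150)&(np.abs(P[...,2]-.015)<.012)
    k,l,st,ce=cv2.connectedComponentsWithStats(cv2.morphologyEx(m.astype(np.uint8),cv2.MORPH_CLOSE,np.ones((5,5))))
    for i in range(1,k):
        if st[i,4]>40: print(n,'pad',ce[i],st[i],onz(s,*ce[i],.015).round(4))
    # knobs: dark & high
    m=roi&(c.max(-1)<60)&(P[...,2]>.15)&(P[...,2]<.26)
    k,l,st,ce=cv2.connectedComponentsWithStats(m.astype(np.uint8))
    for i in range(1,k):
        if st[i,4]>15: 
            q=P[l==i]; print(n,'knob',ce[i],st[i],q.mean(0).round(4),np.percentile(q,[5,95],axis=0).round(3).tolist())
    # plate
    m=roi&(c.max(-1)<75)&(np.abs(P[...,2]-.012)<.008)
    m=cv2.morphologyEx(m.astype(np.uint8),cv2.MORPH_CLOSE,np.ones((15,15)));m=cv2.morphologyEx(m,cv2.MORPH_OPEN,np.ones((9,9)))
    cs=max(cv2.findContours(m,0,2)[0],key=cv2.contourArea);r=cv2.boxPoints(cv2.minAreaRect(cs))
    print('plate',[onz(s,*p,.012)[:2].round(4).tolist() for p in r])
    if n=='top':
        x=cv2.resize(s['color'][120:270,170:310],None,fx=4,fy=4,interpolation=2);b=x
    else:
        y=cv2.resize(s['color'][120:270,200:340],None,fx=4,fy=4,interpolation=2)
cv2.imwrite('pics/crop.png',cv2.resize(np.hstack([x,y]),None,fx=.7,fy=.7))
E
```

```text
top red [246.5 160.5] 12 [0.7133 0.0495 0.0135] [179 179 193]
top pad [257.67460317 174.6547619 ] [249 166  18  18 252] [0.6715 0.0175 0.015 ]
top knob [248.95652174 228.01242236] [241 221  16  17 161] [0.5141 0.039  0.2172] [[0.495, 0.024, 0.208], [0.529, 0.056, 0.226]]
top knob [192.5625  240.64375] [185 233  16  17 160] [0.4846 0.1812 0.1769] [[0.466, 0.167, 0.166], [0.501, 0.198, 0.186]]
plate [[0.6488, 0.1467], [0.6478, 0.0456], [0.6102, 0.0459], [0.6111, 0.1467]]
scene red [286. 234.] 12 [0.7136 0.0502 0.0135] [166 169 216]
scene pad [267.68907563 234.33613445] [259 226  18  17 238] [0.6726 0.0156 0.015 ]
scene knob [225.7 166.1] [223 162   8   7  20] [0.5201 0.0231 0.2088] [[0.512, 0.02, 0.204], [0.529, 0.027, 0.217]]Traceback (most recent call last):
  File "<stdin>", line 28, in <module>
ValueError: max() iterable argument is empty
```

```bash
cat >> h.py <<'E'
from scipy.spatial.transform import Rotation as Ro
YAW=np.radians(-5.7)
def axis(yaw): return np.array([-.5*np.cos(yaw),-.5*np.sin(yaw),np.sqrt(.75)])
def Rt(yaw,roll):
    """tool x = -screw axis; roll about tool x (deg); roll 0: tool y = horizontal, head -y"""
    x=-axis(yaw); y=np.array([np.sin(yaw),-np.cos(yaw),0]); R=Ro.from_matrix(np.c_[x,y,np.cross(x,y)])
    return Ro.from_rotvec(x*np.radians(roll))*R
def go(grip,yaw,roll,up=0.):
    o=readout.observe(); R0=Ro.from_rotvec(o['tool_rot']); R=Rt(yaw,roll)
    tcp=np.array(grip)-axis(yaw)*(env.grip_point_offset-up)
    dp=tcp-o['tcp_pos']; dr=np.degrees((R*R0.inv()).as_rotvec())
    print('t',o['time_s'],'tcp',o['tcp_pos'].round(4),'q',o['joints'].round(2),'open',round(o['opening'],3))
    print('roll now',np.degrees((R0*Rt(yaw,0).inv()).as_rotvec()).round(1),'F',o['ft_force'].round(1))
    print('goal',tcp.round(4),'dp',dp.round(4),'dr',dr.round(2),'rows',round(max(abs(dp).max()/.05,np.linalg.norm(dr)/8.59),1))
    return dp,dr
FAR=[.520,.0384,.2068]; NEAR=[.4906,.1806,.1665]
E
python3 - <<'E'
from h import *
print(Ro.from_rotvec(readout.observe()['tool_rot']).as_matrix().round(3))
for r in(-90,-60,0,60,90,120): print(r); go(FAR,YAW,r,.12)
E
```

```text
[[-0.     0.317 -0.948]
 [ 0.002 -0.948 -0.317]
 [-1.    -0.002 -0.   ]]
-90
t 0.1 tcp [ 0.206  -0.6159  0.2302] q [-1.33  0.12  1.65  0.    1.37 -0.08] open 1.0
roll now [-3.3 30.  23.7] F [ 0.8 -0.4 -0.8]
goal [0.4696 0.0434 0.2945] dp [0.2636 0.6593 0.0644] dr [-19.85 -24.84  64.21] rows 13.2
-60
t 0.1 tcp [ 0.206  -0.6159  0.2302] q [-1.33  0.12  1.65  0.    1.37 -0.08] open 1.0
roll now [-3.3 30.  23.7] F [ 0.8 -0.4 -0.8]
goal [0.4696 0.0434 0.2945] dp [0.2636 0.6593 0.0644] dr [-12.3  -27.99  34.95] rows 13.2
0
t 0.1 tcp [ 0.206  -0.6159  0.2302] q [-1.33  0.12  1.65  0.    1.37 -0.08] open 1.0
roll now [-3.3 30.  23.7] F [ 0.8 -0.4 -0.8]
goal [0.4696 0.0434 0.2945] dp [0.2636 0.6593 0.0644] dr [  3.26 -30.03 -23.66] rows 13.2
60
t 0.1 tcp [ 0.206  -0.6159  0.2302] q [-1.33  0.12  1.65  0.    1.37 -0.08] open 1.0
roll now [-3.3 30.  23.7] F [ 0.8 -0.4 -0.8]
goal [0.4696 0.0434 0.2945] dp [0.2636 0.6593 0.0644] dr [ 19.37 -26.36 -82.14] rows 13.2
90
t 0.1 tcp [ 0.206  -0.6159  0.2302] q [-1.33  0.12  1.65  0.    1.37 -0.08] open 1.0
roll now [-3.3 30.  23.7] F [ 0.8 -0.4 -0.8]
goal [0.4696 0.0434 0.2945] dp [0.2636 0.6593 0.0644] dr [  27.64  -22.05 -111.2 ] rows 13.6
120
t 0.1 tcp [ 0.206  -0.6159  0.2302] q [-1.33  0.12  1.65  0.    1.37 -0.08] open 1.0
roll now [-3.3 30.  23.7] F [ 0.8 -0.4 -0.8]
goal [0.4696 0.0434 0.2945] dp [0.2636 0.6593 0.0644] dr [  36.05  -15.66 -140.02] rows 16.9
```

```bash
python3 - <<'E'
from h import *
go(FAR,YAW,-150,.12)
E
```

```text
t 0.1 tcp [ 0.206  -0.6159  0.2302] q [-1.33  0.12  1.65  0.    1.37 -0.08] open 1.0
roll now [-3.3 30.  23.7] F [ 0.8 -0.4 -0.8]
goal [0.4696 0.0434 0.2945] dp [0.2636 0.6593 0.0644] dr [-34.33 -13.56 122.38] rows 14.9
```

step_arm(targets=[[0.016,0.041,0.012,-2.15,-0.85,7.65],[0.016,0.041,0.012,-2.15,-0.85,7.65],[0.016,0.041,0.012,-2.15,-0.85,7.65],[0.016,0.041,0.012,-2.15,-0.85,7.65],[0.016,0.041,0.012,-2.15,-0.85,7.65],[0.016,0.041,0.008,-2.15,-0.85,7.65],[0.016,0.041,0.008,-2.15,-0.85,7.65],[0.016,0.041,0.008,-2.15,-0.85,7.65]], hand=0.2)

```text
time_s: 0.9
tcp_pos: [0.3337, -0.2777, 0.3042]
tool_rot: [1.291, 0.838, -1.191]
ft_force: [1.0, -0.6, -0.6]
opening: 0.803
```

```bash
python3 - <<'E'
from h import *
go(FAR,YAW,-150,.12)
E
```

```text
t 0.9 tcp [ 0.3337 -0.2777  0.3042] q [-0.86 -0.63  2.16  0.06  1.31 -0.73] open 0.803
roll now [-38.4  22.9  79.9] F [ 1.  -0.6 -0.6]
goal [0.4696 0.0434 0.2945] dp [ 0.1359  0.3212 -0.0097] dr [-16.58  -7.42  59.41] rows 7.2
```

step_arm(targets=[[0.017,0.041,0.0,-2.1,-0.95,7.5],[0.017,0.041,0.0,-2.1,-0.95,7.5],[0.017,0.041,0.0,-2.1,-0.95,7.5],[0.017,0.041,0.0,-2.1,-0.95,7.5],[0.017,0.041,0.0,-2.1,-0.95,7.5],[0.017,0.041,0.0,-2.1,-0.95,7.5],[0.017,0.041,0.0,-2.1,-0.95,7.5],[0.017,0.036,0.0,-2.1,-0.95,7.5]])

```text
time_s: 1.7
tcp_pos: [0.4699, 0.0605, 0.3043]
tool_rot: [0.488, 0.994, -0.315]
ft_force: [0.9, -0.1, 0.6]
opening: 0.799
```

```bash
python3 - <<'E'
from h import *
go(FAR,YAW,-150,.12); go(FAR,YAW,-150,.0)
s=snap('wrist','w1'); import pickle; pickle.dump(s,open('w1.pkl','wb'))
E
```

```text
t 1.7 tcp [0.4699 0.0605 0.3043] q [ 0.05 -0.67  2.23 -0.07  1.04 -0.94] open 0.799
roll now [-77.2   6.  132.1] F [ 0.9 -0.1  0.6]
goal [0.4696 0.0434 0.2945] dp [-0.0003 -0.0171 -0.0098] dr [ 0.73  0.96 -3.17] rows 0.4
t 1.7 tcp [0.4699 0.0605 0.3043] q [ 0.05 -0.67  2.23 -0.07  1.04 -0.94] open 0.799
roll now [-77.2   6.  132.1] F [ 0.9 -0.1  0.6]
goal [0.5293 0.0375 0.1906] dp [ 0.0594 -0.023  -0.1137] dr [ 0.73  0.96 -3.17] rows 2.3
```

View pics/w1.png

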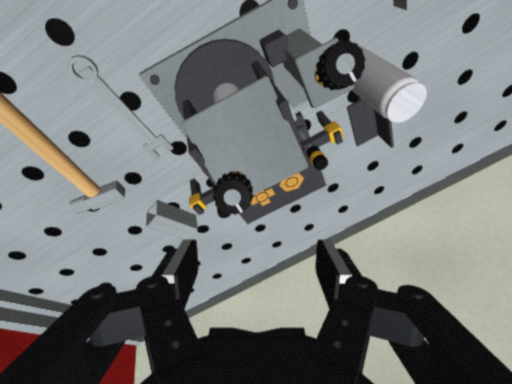

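The wrist view shows the far knob at about (233,193) and the near knob at (343,65). Both are black and clear of obstacles. I refine their positions from this view.

```bash
python3 - <<'E'
from h import *
import pickle
s=pickle.load(open('w1.pkl','rb'));c=s['color'].astype(int);P=cloud(s)
for (u,v),g,n in(((233,193),FAR,'far'),((343,65),NEAR,'near')):
    a=axis(YAW); r=P-np.array(g); h=r@a; rad=np.linalg.norm(r-h[...,None]*a,axis=-1)
    m=(rad<.03)&(abs(h)<.03)
    print(n,m.sum(),'h pct',np.percentile(h[m],[5,25,50,75,95]).round(4))
    t=m&(abs(h-.012)<.004)          # top face
    q=P[t]; w=q-np.array(g); w=w-(w@a)[:,None]*a
    e1=np.cross([0,0,1],a);e1/=np.linalg.norm(e1);e2=np.cross(a,e1)
    A=np.c_[w@e1,w@e2]; (x,y),rr=cv2.minEnclosingCircle(A.astype(np.float32))
    # plane normal
    U,S,V=np.linalg.svd(q-q.mean(0)); 
    print('top n',t.sum(),'centre off e1,e2',round(x,4),round(y,4),'r',round(rr,4),'mean',A.mean(0).round(4),'h',np.median(h[t]).round(4),'normal',V[2].round(3),'axis',a.round(3),'new grip',(np.array(g)+x*e1+y*e2).round(4))
E
```

```text
far 1328 h pct [-0.0021  0.0137  0.0148  0.0154  0.0163]
top n 1034 centre off e1,e2 0.0007 -0.0065 r 0.0196 mean [-0.0003 -0.0079] h 0.0148 normal [ 0.523 -0.077 -0.849] axis [-0.498  0.05   0.866] new grip [0.5144 0.0383 0.2036]
near 1849 h pct [-0.0024  0.014   0.0153  0.016   0.017 ]
top n 1156 centre off e1,e2 -0.0013 -0.0068 r 0.0196 mean [ 0.0004 -0.0076] h 0.0151 normal [ 0.501 -0.006 -0.865] axis [-0.498  0.05   0.866] new grip [0.4849 0.1825 0.1631]
```

```bash
cat >> h.py <<'E'
FAR=[.513,.0384,.2062]; NEAR=[.4834,.1827,.1657]
E
python3 - <<'E'
from h import *
go(FAR,YAW,-150,.1); go(FAR,YAW,-150,.0)
E
```

```text
t 1.75 tcp [0.4707 0.0641 0.3036] q [ 0.05 -0.67  2.23 -0.06  1.04 -0.94] open 0.797
roll now [-77.3   5.5 132.4] F [-2.7 -0.8  0.4]
goal [0.4726 0.0424 0.2766] dp [ 0.0018 -0.0216 -0.027 ] dr [ 0.62  0.94 -3.62] rows 0.5
t 1.75 tcp [0.4707 0.0641 0.3036] q [ 0.05 -0.67  2.23 -0.06  1.04 -0.94] open 0.797
roll now [-77.3   5.5 132.4] F [-2.7 -0.8  0.4]
goal [0.5223 0.0375 0.19  ] dp [ 0.0516 -0.0266 -0.1136] dr [ 0.62  0.94 -3.62] rows 2.3
```

step_arm(targets=[[0.001,-0.011,-0.012,0.3,0.5,-1.8],[0.001,-0.011,-0.015,0.3,0.5,-1.8],[0,0,0,0,0,0],[0.01,-0.001,-0.017,0,0,0],[0.01,-0.001,-0.017,0,0,0],[0.005,0,-0.009,0,0,0],[0,0,0,0,0,0],[0,0,0,0,0,0]])

```text
time_s: 2.55
tcp_pos: [0.4963, 0.033, 0.2264]
tool_rot: [0.534, 1.004, -0.379]
ft_force: [-0.2, 0.6, 0.6]
opening: 0.802
```

```bash
python3 - <<'E'
from h import *
go(FAR,YAW,-150,.0)
E
```

```text
t 2.55 tcp [0.4963 0.033  0.2264] q [-0.01 -0.55  2.29 -0.06  0.89 -0.92] open 0.802
roll now [-73.8   8.1 129.4] F [-0.2  0.6  0.6]
goal [0.5223 0.0375 0.19  ] dp [ 0.026   0.0045 -0.0363] dr [-0.05 -0.47  0.92] rows 0.7
```

step_arm(targets=[[0,0.006,0,0,-0.4,0.9],[0,0,0,0,0,0],[0.008,0,-0.012,0,0,0],[0.008,0,-0.012,0,0,0],[0.008,-0.001,-0.012,0,0,0],[0,0,0,0,0,0],[0,0,0,0,0,0],[0,0,0,0,0,0]])

```text
time_s: 3.35
tcp_pos: [0.5229, 0.0395, 0.1983]
tool_rot: [0.527, 0.988, -0.356]
ft_force: [0.7, 0.3, -0.6]
opening: 0.798
```

```bash
python3 - <<'E'
from h import *
go(FAR,YAW,-150,.0)
E
```

```text
t 3.35 tcp [0.5229 0.0395 0.1983] q [-0.   -0.46  2.28 -0.07  0.79 -0.92] open 0.798
roll now [-75.5   7.  129.5] F [ 0.7  0.3 -0.6]
goal [0.5223 0.0375 0.19  ] dp [-0.0006 -0.002  -0.0083] dr [-0.05  0.75 -0.15] rows 0.2
```

step_arm(targets=[[-0.001,-0.002,-0.008,0,0.7,0],[0,0,0,0,0,0],[0,0,0,0,0,0],[0,0,0,0,0,0],[0,0,0,0,0,0],[0,0,0,0,0,0],[0,0,0,0,0,0],[0,0,0,0,0,0]])

```text
time_s: 4.15
tcp_pos: [0.5222, 0.0374, 0.1925]
tool_rot: [0.526, 0.997, -0.358]
ft_force: [-0.1, -1.4, 0.7]
opening: 0.798
```

```bash
python3 - <<'E'
from h import *
go(FAR,YAW,-150,.0)
s=snap('wrist');m=s['color'];s2=snap('scene')
cv2.imwrite('pics/g1.png',np.hstack([cv2.resize(m,(400,300)),cv2.resize(s2['color'][110:270,160:374],(400,300))]))
E
```

```text
t 4.15 tcp [0.5222 0.0374 0.1925] q [-0.01 -0.45  2.28 -0.06  0.78 -0.93] open 0.798
roll now [-74.9   7.2 129.9] F [-0.1 -1.4  0.7]
goal [0.5223 0.0375 0.19  ] dp [ 0.0001  0.     -0.0025] dr [-0.05  0.24 -0.16] rows 0.0
```

View pics/g1.png

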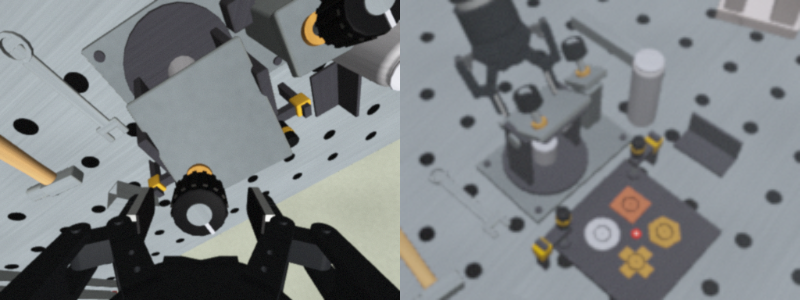

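The knob sits centred between the open jaws: x is about 200 in the left half, with the fingers at 140 and 262. I close on it.

step_arm(targets=[[0,0,0,0,0,0],[0,0,0,0,0,0],[0,0,0,0,0,0],[0,0,0,0,0,0],[0,0,0,0,0,0],[0,0,0,0,0,0],[0,0,0,0,0,0],[0,0,0,0,0,0]], hand=1)

```text
time_s: 5.05
tcp_pos: [0.5215, 0.0368, 0.1926]
tool_rot: [0.524, 0.999, -0.36]
ft_force: [-1.1, -0.3, 0.8]
opening: 0.406
```

```bash
python3 - <<'E'
from h import *
go(FAR,YAW,-150,.0);print(readout.observe()['moment'].round(2))
a=-axis(YAW);print('tool x per 8deg', (8*a).round(2))
E
```

```text
t 5.05 tcp [0.5215 0.0368 0.1926] q [-0.01 -0.45  2.28 -0.06  0.79 -0.93] open 0.406
roll now [-74.8   7.4 130. ] F [-1.1 -0.3  0.8]
goal [0.5223 0.0375 0.19  ] dp [ 0.0008  0.0007 -0.0026] dr [ 0.06  0.08 -0.15] rows 0.1
[-0.01  0.28 -0.05]
tool x per 8deg [ 3.98 -0.4  -6.93]
```

step_arm(targets=[[0,0,0,3.5,-0.35,-6.1],[0,0,0,3.5,-0.35,-6.1],[0,0,0,3.5,-0.35,-6.1],[0,0,0,3.5,-0.35,-6.1],[0,0,0,3.5,-0.35,-6.1],[0,0,0,3.5,-0.35,-6.1],[0,0,0,3.5,-0.35,-6.1],[0,0,0,0,0,0]])

```text
time_s: 5.85
tcp_pos: [0.5207, 0.0362, 0.1921]
tool_rot: [1.321, 0.802, -0.816]
ft_force: [-1.7, -0.2, 0.3]
opening: 0.402
```

```bash
cat >> h.py <<'E'
ORG=np.array([.516,.068]); TGT=np.array([.672,.0165])
def spot():
    r=[]
    for n in('top','scene'):
        s=snap(n);c=s['color'].astype(int)
        m=(c[...,2]-c[...,1]>90)&(c[...,2]-c[...,0]>90)|((c[...,2]>235)&(c[...,2]-c[...,1]>50))
        k,l,st,ce=cv2.connectedComponentsWithStats(m.astype(np.uint8))
        for i in range(1,k):
            p=onz(s,*ce[i],.0135)[:2]
            if 2<st[i,4]<60 and np.linalg.norm(p-[.69,.03])<.09:
                v=p-ORG;t=TGT-ORG
                x,y=ce[i].astype(int)
                print(n,p.round(4),st[i,4],c[y,x],'err mm',((p-TGT)*1e3).round(1),'cw far rad',round((np.hypot(*v)-np.hypot(*t))/.016,2),'cw near rad',round((np.arctan2(v[1],v[0])-np.arctan2(t[1],t[0]))/.09,2))
E
python3 - <<'E'
from h import *
go(FAR,YAW,-30,.0);print(readout.observe()['moment'].round(2));spot()
E
```

```text
t 5.85 tcp [0.5207 0.0362 0.1921] q [-0.01 -0.45  2.28 -0.07  0.79 -0.03] open 0.402
roll now [-49.3   5.1  85.8] F [-1.7 -0.2  0.3]
goal [0.5223 0.0375 0.19  ] dp [ 0.0016  0.0013 -0.0021] dr [ 34.42  -3.6  -59.79] rows 8.0
[ 0.01  0.14 -0.06]
top [0.6972 0.052 ] 9 [ 81  89 193] err mm [25.2 35.5] cw far rad 1.1 cw near rad 2.56
scene [0.7    0.0509] 12 [178 181 219] err mm [28.  34.4] cw far rad 1.28 cw near rad 2.51
```

step_arm(targets=[[0.001,0.001,0,4,-0.4,-6.9],[0,0,0,4,-0.4,-6.9],[0,0,0,4,-0.4,-6.9],[0,0,0,4,-0.4,-6.9],[0,0,0,4,-0.4,-6.9],[0,0,0,4,-0.4,-6.9],[0,0,0,4,-0.4,-6.9],[0,0,0,4,-0.4,-6.9]])

```text
time_s: 6.75
tcp_pos: [0.5196, 0.0367, 0.1915]
tool_rot: [2.293, 0.3, -1.354]
ft_force: [-2.9, 2.3, 0.2]
opening: 0.401
```

```bash
python3 - <<'E'
from h import *
spot();go(FAR,YAW,-30,.0)
E
```

```text
top [0.6812 0.0534] 10 [183 182 196] err mm [ 9.2 36.9] cw far rad 0.1 cw near rad 2.57
scene [0.6818 0.0521] 11 [142 147 218] err mm [ 9.8 35.6] cw far rad 0.14 cw near rad 2.48
t 6.85 tcp [0.5196 0.0367 0.1915] q [-0.01 -0.45  2.29 -0.05  0.79  1.08] open 0.406
roll now [-16.8   1.9  30.1] F [-2.2  2.3  0.1]
goal [0.5223 0.0375 0.19  ] dp [ 0.0027  0.0008 -0.0015] dr [ 1.93 -0.54 -4.07] rows 0.5
```

step_arm(targets=[[0.001,0,0,1.8,-0.2,-3],[0,0,0,1.8,-0.2,-3],[0,0,0,0,0,0],[0,0,0,0,0,0],[0,0,0,0,0,0],[0,0,0,0,0,0],[0,0,0,0,0,0],[0,0,0,0,0,0]])

```text
time_s: 7.65
tcp_pos: [0.5195, 0.0368, 0.1914]
tool_rot: [2.371, 0.242, -1.398]
ft_force: [-3.7, 2.2, 1.0]
opening: 0.406
```

step_arm(targets=[[0,0,0,0,0,0],[0,0,0,0,0,0],[0,0,0,0,0,0],[0,0,0,0,0,0],[0,0,0,0,0,0],[0,0,0,0,0,0],[0,0,0,0,0,0],[0,0,0,0,0,0]], hand=0.2)

```text
time_s: 8.45
tcp_pos: [0.52, 0.0367, 0.1915]
tool_rot: [2.372, 0.243, -1.397]
ft_force: [-0.4, 0.7, -0.0]
opening: 0.796
```

```bash
python3 - <<'E'
from h import *
spot();go(FAR,YAW,-30,.1);go(NEAR,YAW,-185,.1)
E
```

```text
top [0.6797 0.0526] 10 [188 187 197] err mm [ 7.7 36.1] cw far rad 0.01 cw near rad 2.5
scene [0.6809 0.0533] 13 [148 155 219] err mm [ 8.9 36.8] cw far rad 0.08 cw near rad 2.56
t 8.55 tcp [0.52   0.0367 0.1916] q [-0.01 -0.45  2.28 -0.05  0.8   1.18] open 0.804
roll now [-13.8   1.7  25.1] F [ 0.2 -0.5  0.3]
goal [0.4726 0.0424 0.2766] dp [-0.0475  0.0057  0.085 ] dr [-1.07 -0.32  0.89] rows 1.7
t 8.55 tcp [0.52   0.0367 0.1916] q [-0.01 -0.45  2.28 -0.05  0.8   1.18] open 0.804
roll now [-13.8   1.7  25.1] F [ 0.2 -0.5  0.3]
goal [0.443  0.1867 0.2361] dp [-0.0771  0.15    0.0445] dr [-77.44   6.98 135.57] rows 18.2
```

step_arm(targets=[[-0.015,0.001,0.026,0,0,0],[-0.015,0.001,0.026,0,0,0],[-0.015,0.001,0.026,0,0,0],[-0.015,0.001,0.026,0,0,0],[0,0.01,0.01,-4,0.4,7],[0,0.01,0.005,-4,0.4,7],[0,0.02,0,-4,0.4,7],[0,0.02,0,-4,0.4,7]])

```text
time_s: 9.35
tcp_pos: [0.4562, 0.1004, 0.3159]
tool_rot: [1.885, 0.554, -1.135]
ft_force: [-0.5, -0.0, 0.4]
opening: 0.803
```

step_arm(targets=[[0,0.02,0,-4,0.4,7],[0,0.02,0,-4,0.4,7],[0,0.02,0,-4,0.4,7],[0,0.02,0,-4,0.4,7],[0,0,0,-4,0.4,7],[0,0,0,-4,0.4,7],[0,0,0,-4,0.4,7],[0,0,0,-4,0.4,7]])

```text
time_s: 10.15
tcp_pos: [0.4553, 0.1873, 0.3165]
tool_rot: [0.848, 0.944, -0.548]
ft_force: [-0.0, 0.2, -0.5]
opening: 0.798
```

```bash
python3 - <<'E'
from h import *
go(NEAR,YAW,-185,.08)
E
```

```text
t 10.15 tcp [0.4553 0.1873 0.3165] q [ 0.42 -0.56  2.14 -0.28  1.11 -0.1 ] open 0.798
roll now [-64.2   6.5 112.3] F [-0.   0.2 -0.5]
goal [0.4529 0.1857 0.2188] dp [-0.0024 -0.0015 -0.0977] dr [-27.55   2.5   48.11] rows 6.5
```

step_arm(targets=[[0,0,-0.01,-4,0.4,7],[0,0,-0.01,-4,0.4,7],[0,0,-0.01,-4,0.4,7],[0,0,-0.01,-4,0.4,7],[0,0,-0.015,-4,0.4,7],[0,0,-0.015,-4,0.4,7],[-0.002,-0.001,-0.02,-2,0.2,3.5],[0,0,0,0,0,0]])

```text
time_s: 10.95
tcp_pos: [0.4532, 0.1868, 0.2247]
tool_rot: [-0.014, 1.053, -0.048]
ft_force: [0.3, -0.3, 0.0]
opening: 0.798
```

```bash
python3 - <<'E'
from h import *
go(NEAR,YAW,-185,.0)
s=snap('wrist','w2');c=s['color'].astype(int);P=cloud(s);g=np.array(NEAR);a=axis(YAW)
r=P-g;h=r@a;t=(np.linalg.norm(r-h[...,None]*a,axis=-1)<.03)&(abs(h-.013)<.004)
w=r[t];w=w-(w@a)[:,None]*a;e1=np.cross([0,0,1],a);e1/=np.linalg.norm(e1);e2=np.cross(a,e1)
A=np.c_[w@e1,w@e2];(x,y),rr=cv2.minEnclosingCircle(A.astype(np.float32))
print(x,y,rr,np.median(h[t]),t.sum(),'grip',(g+x*e1+y*e2+(np.median(h[t])-.012)*a).round(4))
E
```

```text
t 10.95 tcp [0.4532 0.1868 0.2247] q [ 0.42 -0.52  2.27 -0.3   0.95 -1.01] open 0.798
roll now [  87.1   -8.4 -152.4] F [ 0.3 -0.3  0. ]
goal [0.4927 0.1818 0.1495] dp [ 0.0395 -0.0051 -0.0752] dr [-0.54 -0.23  0.54] rows 1.5
0.0001964403927559033 -0.0004228248435538262 0.019264431670308113 0.012613899880348046 1501 grip [0.4827 0.1826 0.166 ]
```

View pics/w2.png

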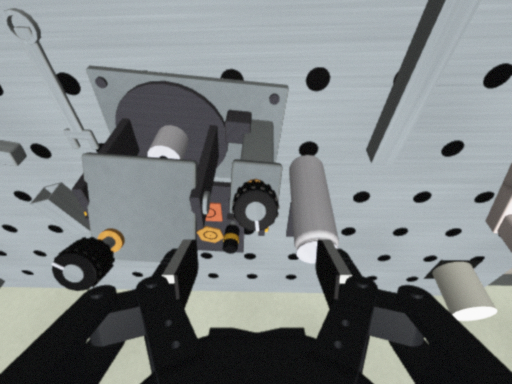

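The near knob is centred at (256,205), but the can at about (312,220) stands close to the right finger. I measure the can's clearance before going down.

```bash
python3 - <<'E'
from h import *
import pickle
d=pickle.load(open('d0.pkl','rb'));P=cloud(d['top']);q=P[190:215,155:182].reshape(-1,3);q=q[(q[:,2]>.14)&(q[:,2]<.165)]
print('can top',len(q),q.min(0).round(3),q.max(0).round(3),q.mean(0).round(4))
can=(q.min(0)+q.max(0))/2; a=axis(YAW); tc=np.array(NEAR)-.0187*a
print('can-tcp',(can-tc).round(4))
for op in(20,34):          # half inner opening mm; finger back +14.5
  for roll in range(-185,0,15):
    R=Rt(YAW,roll).as_matrix(); b=1
    for s in(1,-1):
      for y in np.linspace(op,op+14.5,6)*1e-3*s:
        for z in np.linspace(-.011,.011,5):
          for x in np.linspace(-.054,0,12):
            p=tc+R@[x,y,z]
            if p[2]<.153: b=min(b,np.hypot(*(p-can)[:2])-.026)
    print(op,roll,'gap',round(b,4),end=' | ')
E
```

```text
can top 297 [0.559 0.227 0.14 ] [0.608 0.275 0.157] [0.5834 0.2497 0.1502]
can-tcp [ 0.0907  0.0691 -0.0006]
20 -185 gap 0.0658 | 20 -170 gap 0.0636 | 20 -155 gap 0.0637 | 20 -140 gap 0.0683 | 20 -125 gap 0.1045 | 20 -110 gap 0.1009 | 20 -95 gap 0.0964 | 20 -80 gap 0.0914 | 20 -65 gap 0.086 | 20 -50 gap 0.0807 | 20 -35 gap 0.0756 | 20 -20 gap 0.0683 | 20 -5 gap 0.0658 | 34 -185 gap 0.0566 | 34 -170 gap 0.0598 | 34 -155 gap 0.0598 | 34 -140 gap 0.1197 | 34 -125 gap 0.1173 | 34 -110 gap 0.113 | 34 -95 gap 0.1072 | 34 -80 gap 0.1004 | 34 -65 gap 0.0927 | 34 -50 gap 0.0845 | 34 -35 gap 0.0762 | 34 -20 gap 0.0672 | 34 -5 gap 0.0566 |
```

The can is well clear, with a gap of at least 56 mm, so I go down.

step_arm(targets=[[0.01,-0.001,-0.018,0,0,0],[0.01,-0.001,-0.018,0,0,0],[0.01,-0.001,-0.018,0,0,0],[0.008,-0.001,-0.016,0,0,0],[0,0,0,0,0,0],[0,0,0,0,0,0],[0,0,0,0,0,0],[0,0,0,0,0,0]])

```text
time_s: 11.8
tcp_pos: [0.5001, 0.1863, 0.1705]
tool_rot: [0.004, 1.029, -0.048]
ft_force: [-0.1, -0.2, -0.2]
opening: 0.802
```

```bash
python3 - <<'E'
from h import *
go(NEAR,YAW,-185,.0)
E
```

```text
t 11.8 tcp [0.5001 0.1863 0.1705] q [ 0.37 -0.36  2.27 -0.32  0.77 -0.98] open 0.802
roll now [  89.4   -7.8 -152.1] F [-0.1 -0.2 -0.2]
goal [0.4927 0.1818 0.1495] dp [-0.0074 -0.0045 -0.021 ] dr [-1.38  1.17  0.99] rows 0.4
```

step_arm(targets=[[-0.008,-0.004,-0.005,-1.3,1.1,1],[-0.006,0,-0.005,0,0,0],[0,0,0,0,0,0],[0.003,0,-0.006,0,0,0],[0.003,0,-0.006,0,0,0],[0,0,0,0,0,0],[0,0,0,0,0,0],[0,0,0,0,0,0]])

```text
time_s: 12.6
tcp_pos: [0.4913, 0.1824, 0.1482]
tool_rot: [-0.028, 1.047, -0.042]
ft_force: [0.2, -0.5, -0.4]
opening: 0.799
```

```bash
python3 - <<'E'
from h import *
go(NEAR,YAW,-185,.0)
E
```

```text
t 12.6 tcp [0.4913 0.1824 0.1482] q [ 0.37 -0.35  2.29 -0.34  0.75 -0.99] open 0.799
roll now [  87.2   -8.6 -151.4] F [ 0.2 -0.5 -0.4]
goal [0.4927 0.1818 0.1495] dp [ 0.0014 -0.0006  0.0013] dr [-0.03  0.1  -0.12] rows 0.0
```

step_arm(targets=[[0.001,0,0.001,0,0,0],[0,0,0,0,0,0],[0,0,0,0,0,0],[0,0,0,0,0,0],[0,0,0,0,0,0],[0,0,0,0,0,0],[0,0,0,0,0,0],[0,0,0,0,0,0]], hand=1)

```text
time_s: 13.4
tcp_pos: [0.4923, 0.1817, 0.1499]
tool_rot: [-0.029, 1.048, -0.044]
ft_force: [-0.1, -0.9, 0.6]
opening: 0.402
```

step_arm(targets=[[0,0,0,4,-0.4,-6.9],[0,0,0,4,-0.4,-6.9],[0,0,0,4,-0.4,-6.9],[0,0,0,4,-0.4,-6.9],[0,0,0,4,-0.4,-6.9],[0,0,0,4,-0.4,-6.9],[0,0,0,4,-0.4,-6.9],[0,0,0,0,0,0]])

```text
time_s: 14.2
tcp_pos: [0.4922, 0.1814, 0.1498]
tool_rot: [0.885, 0.93, -0.566]
ft_force: [-0.5, -0.4, -0.2]
opening: 0.402
```

```bash
python3 - <<'E'
from h import *
go(NEAR,YAW,-40,.0);spot()
E
```

```text
t 14.2 tcp [0.4922 0.1814 0.1498] q [ 0.37 -0.35  2.29 -0.34  0.75  0.01] open 0.402
roll now [-63.3   6.2 110.1] F [-0.5 -0.4 -0.2]
goal [0.4927 0.1818 0.1495] dp [ 0.0005  0.0004 -0.0003] dr [ 43.41  -4.24 -75.49] rows 10.1
top [0.6771 0.0389] 8 [130 135 194] err mm [ 5.1 22.4] cw far rad -0.04 cw near rad 1.56
scene [0.6772 0.0387] 8 [120 122 213] err mm [ 5.2 22.2] cw far rad -0.03 cw near rad 1.55
```

step_arm(targets=[[0,0,0,4,-0.4,-6.9],[0,0,0,4,-0.4,-6.9],[0,0,0,4,-0.4,-6.9],[0,0,0,4,-0.4,-6.9],[0,0,0,4,-0.4,-6.9],[0,0,0,4,-0.4,-6.9],[0,0,0,4,-0.4,-6.9],[0,0,0,4,-0.4,-6.9]])

```text
time_s: 15.1
tcp_pos: [0.492, 0.1813, 0.1496]
tool_rot: [1.882, 0.554, -1.118]
ft_force: [-1.2, 1.5, -0.1]
opening: 0.407
```

step_arm(targets=[[0,0,0,4,-0.4,-6.9],[0,0,0,2.5,-0.25,-4.3],[0,0,0,0,0,0],[0,0,0,0,0,0],[0,0,0,0,0,0],[0,0,0,0,0,0],[0,0,0,0,0,0],[0,0,0,0,0,0]])

```text
time_s: 15.9
tcp_pos: [0.4919, 0.1813, 0.1496]
tool_rot: [2.068, 0.444, -1.219]
ft_force: [-0.8, 1.2, -0.7]
opening: 0.409
```

```bash
python3 - <<'E'
from h import *
go(NEAR,YAW,-40,.0);spot()
E
```

```text
t 15.9 tcp [0.4919 0.1813 0.1496] q [ 0.37 -0.35  2.29 -0.34  0.75  1.37] open 0.409
roll now [-24.9   2.2  43.2] F [-0.8  1.2 -0.7]
goal [0.4927 0.1818 0.1495] dp [ 0.0008  0.0005 -0.0001] dr [ 4.96 -0.23 -8.59] rows 1.2
top [0.6721 0.018 ] 8 [183 182 196] err mm [0.1 1.5] cw far rad -0.02 cw near rad 0.1
```

```bash
python3 - <<'E'
from h import *
t=snap('top')['color'][155:195,235:283];s=snap('scene')['color'][214:254,244:292]
cv2.imwrite('pics/z1.png',np.hstack([cv2.resize(x,None,fx=8,fy=8,interpolation=cv2.INTER_CUBIC) for x in(t,s)]))
E
```

```text
(no output)
```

View pics/z1.png

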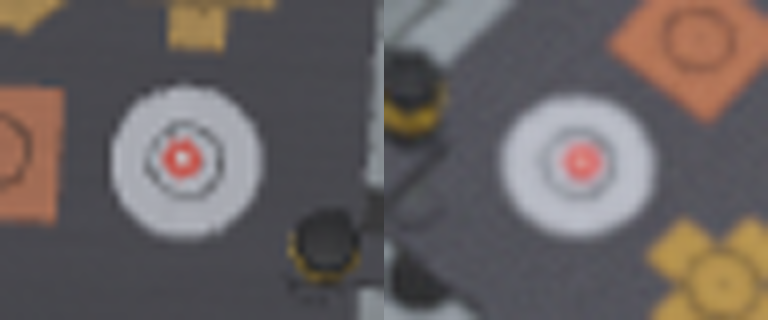

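The spot sits inside the ring in both views. In the top half the spot is at (182,158) and the ring centre at (184,161), about 1 mm off to the left. I nudge the near screw slightly, release and retreat.

step_arm(targets=[[0,0,0,1,-0.1,-1.8],[0,0,0,1,-0.1,-1.8],[0,0,0,0,0,0],[0,0,0,0,0,0],[0,0,0,0,0,0],[0,0,0,0,0,0],[0,0,0,0,0,0],[0,0,0,0,0,0]])

```text
time_s: 16.9
tcp_pos: [0.4919, 0.1813, 0.1496]
tool_rot: [2.127, 0.405, -1.252]
ft_force: [-1.1, 0.7, -0.4]
opening: 0.406
```

step_arm(targets=[[0,0,0,0,0,0],[0,0,0,0,0,0],[0,0,0,0,0,0],[0,0,0,0,0,0],[0,0,0,0,0,0],[0,0,0,0,0,0],[0,0,0,0,0,0],[0,0,0,0,0,0]], hand=0.2)

```text
time_s: 17.7
tcp_pos: [0.4924, 0.1816, 0.1504]
tool_rot: [2.129, 0.405, -1.25]
ft_force: [-0.4, -0.6, -0.1]
opening: 0.802
```

step_arm(targets=[[-0.01,0.001,0.018,0,0,0],[-0.015,0.0015,0.026,0,0,0],[-0.015,0.0015,0.026,0,0,0],[-0.015,0.0015,0.026,0,0,0],[-0.01,0.001,0.026,0,0,0],[-0.01,0,0.02,0,0,0],[0,0,0,0,0,0],[0,0,0,0,0,0]])

```text
time_s: 18.5
tcp_pos: [0.4127, 0.1873, 0.2954]
tool_rot: [2.128, 0.406, -1.254]
ft_force: [-0.2, -0.6, -1.2]
opening: 0.804
```

```bash
python3 - <<'E'
from h import *
o=readout.observe();print(o['time_s'],o['tcp_pos'],o['opening'],abs(o['qvel']).max());spot()
a=snap('top')['color'];b=snap('scene')['color'];t=a[155:195,235:283];s=b[214:254,244:292]
z=np.hstack([cv2.resize(x,None,fx=8,fy=8,interpolation=cv2.INTER_CUBIC) for x in(t,s)])
w=cv2.resize(np.hstack([a[110:310,130:370],b[90:290,130:370]]),(768,320))
cv2.imwrite('pics/z2.png',np.vstack([z[:270],w]))
E
```

```text
18.5 [0.4126937  0.1872966  0.29544691] 0.8040563053983729 0.01571952101853307
top [0.6736 0.0179] 6 [129 133 193] err mm [1.6 1.4] cw far rad 0.07 cw near rad 0.13
```

View pics/z2.png

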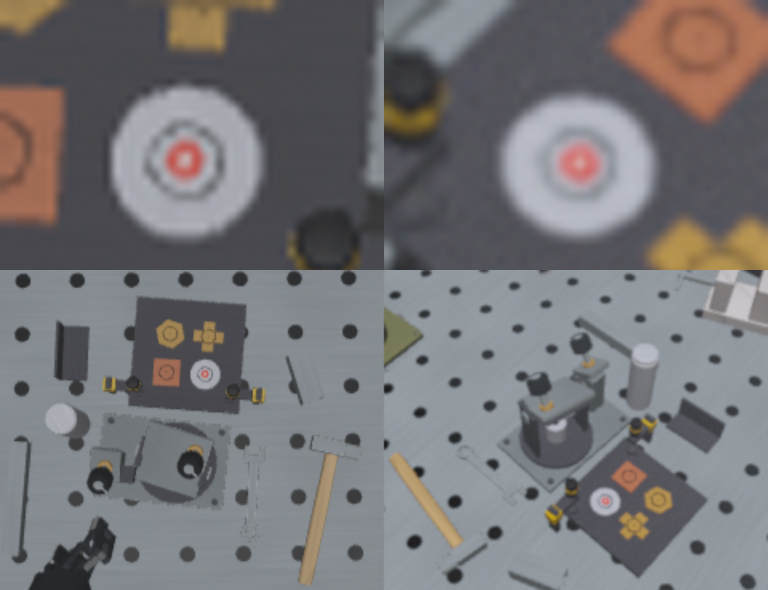

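The spot, at (185,159) in the top crop, is centred in the round pad's ring in both views. The gripper is clear and the loose parts lie where they were, so I hand the job in.

```bash
python3 -c "
from workcell import env
print(env.close_job())"
```

```text
the job is handed in; nothing more can be done
None
```

I turned the far (tilt) screw clockwise by about 2.1 rad and the near (pan) screw clockwise by about 2.5 rad, each in one grasp. I then let go, backed the gripper well clear and handed the job in at about 18.6 s.

- **Spot:** the last top and scene pictures, taken with the gripper withdrawn, show the red spot centred in the circle on the round pad, about 1 mm off by eye.
- **Disagreement:** the last automatic measurement from the top camera put the spot about 2 mm from the pad centre. That is within the camera calibration error and inside the roughly 5 mm margin.
- **Failed check:** the colour mask found no spot in the scene camera once it lay on the pale pad, so I judged that view by eye.
- **Surroundings:** the loose tools and parts look undisturbed in the last pictures. Wrist forces stayed under 5 N in every reading.

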